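# Tip the vial cart into the soak box

## Robot

A 6-joint arm with a two-finger parallel gripper is mounted at the origin on the work surface. World frame = base frame: x ahead of the robot, y to its left, z up, the work surface at z = 0. Lengths are in m, angles in rad, forces in N, time in s.
With the tool pointing down it reaches from about 0.325 to 0.775 m from the base axis. Payload 5.5 kg.
Tool frame: the origin (TCP) lies between the finger pads; the fingertips stand 11 mm ahead of it and the grasp point (between the pads) lies 8 mm behind it; z points along the fingers, y is the direction in which the jaws open and shut (so a half turn about z gives the same grasp; the last joint's range is limited). The gripper opens to 85 mm and grips with 20 to 120 N. Pads are 22 mm wide; open, the fingers measure 114 mm over their backs; the gripper's body (76 mm by 85 mm) begins 54 mm behind the grasp point. The pads swing forward as they close: fully open they stand 13 mm farther back than shut.
Start: joints at [-1.292, 0.091, 1.231, -0, 1.82, -0.057], TCP at [0.198, -0.567, 0.219] pointing down, gripper open.
Joint ranges: [-2.87, 2.87], [-0.86, 2.18], [0.17, 2.46], [-1.51, 4.65], [0.06, 2.69], [-2.65, 2.65]. Speed limits (rad/s): [2.57, 2.57, 3.01, 3.14, 3.14, 3.14].

## Interface

Orientations are given as [roll, pitch, yaw] about the fixed x, y, z axes, in that order (R = Rz(yaw) Ry(pitch) Rx(roll)).
In Python, from cell import bot, eyes gives the robot as it stands.
- The arm moves only by the shell command python3 -m inch 'ROWS'. ROWS is JSON, a list of rows, each a list of 3 entries, a list of its own where there are three numbers: the finger opening in cm, from 0 to 8.54, then the shift along the world's x, y, z in cm, then the turn about the world's z in rad. In form: [[jaw, [tx, ty, tz], yaw], ...]. A call has exactly 10 rows; each row shifts and turns the commanded pose from where the row before left it; what a row does not reach is not made up. A row lasts 1/12 s, in which the tool goes at most 41.7 mm and 7.16 degrees, less where a joint would pass 70% of its speed; a pose out of reach is approached as far as the arm can. A call with a gripper value outside its range is refused whole. The fingers move at their own pace and stop on an object; the grip force is fixed at half the most. Time passes only in rows, so rows that do not move let the fingers close, or fill a call up. It gives the time, the measured TCP pose, the force and the opening at its end, in the units of the state.
- bot.state(): the state, without advancing time (a new reading comes with each control period).
- eyes.capture(name): name is "scene" or "top"; returns the picture (480x640x3 uint8, red, green, blue); there is no depth.
- eyes.calibration(name): a dict with "K" (3x3 intrinsics, pixels), "k1" (the pictures are not rectified: a ray, as slopes to the right and down, at radius r is drawn at 1 + k1 r^2 times it, then the intrinsics apply), "extrinsics" (4x4, takes a point from world to camera coordinates). Camera axes: x right, y down, z forward; pixel columns grow to the right and rows downward; lengths in m; the calibration is good to about 2 mm. A picture is of the moment at which its call begins. calibration takes no time and is no camera call.
- bot.hand_in(): hands the job in, once; it reports no verdict.
The state is a dict: "time": time; "q": joint angles; "joint_velocities": joint speeds; "joint_efforts": joint torques, N m; "tcp_pos": TCP position; "tool_rot": TCP orientation; "contact_force": force on the tool from outside, world axes, zero at the start; "ft_torque": the same for the moment, N m; "grip_width": opening from 0.0 (shut) to 1.0 (fully open).
Only numpy, scipy, OpenCV 4.12 (cv2) and the standard library are available. Lean on these libraries where they do the work, as an engineer would, in place of code of your own. Each camera call takes 0.05 s, during which the arm holds its last target. There are 200 camera calls.

## Task

Two small tip carts stand docked on the treatment-room bench. Take the one that carries the two used vials by its handle, lift it so that the cart tips forward over its wheels and both vials roll out into the open soak box in front of it, then lower the handle gently until the cart stands on its feet again and let go. Leave the empty cart, in front of the lidded box, standing as it is.

Things in the scene. Friction and masses are not known exactly. Their poses are not given: they have to be found in the camera images.
- cart (a joint): Tip angle (rad) of the loaded cart: aluminium hopper 160 x 100 mm, open in front, two wheels held in a white dock, so it only turns about its axle, 85 mm above the table. 0 = on its feet, grows as the handle is lifted, stop at 1.2. Its floor slopes to the rear and is level at 0.25; 0.9 to 1.0 lets the vials roll out. Lightly damped hinge, about 3 N at the handle; let go, it falls back.
- cart_handle (a point): Centre of the loaded cart's handle: a level round rubber bar, 16 mm thick, 84 mm free between its side arms, on the robot's side, 120 mm above the table, 86 mm behind the hopper, nothing below. Axes turn with the cart: x from the handle forward to the wheels and box, y along bar and axle, z up when the cart is down. The axle line it tips about lies 205 mm ahead (+x) and 35 mm below (-z) this point.
- dock_box (a point): Open white soak box fixed in front of the loaded cart: middle of its inner floor's edge next to the cart, 5 mm above the table, 43 mm ahead of the axle. x points away from the cart; the inside reaches 142 mm along x and 80 mm either way along y. The wall next to the cart is 45 mm high, the other three 80 mm.
- vial_a_centre (a point): Used amber plastic vial with a white screw cap, a smooth cylinder 24 mm in diameter and 56 mm long, about 30 g; at the start it lies across the hopper against its rear wall. This point is its centre; its y axis runs along the vial.
- vial_b_centre (a point): Used amber plastic vial with a white screw cap, a smooth cylinder 24 mm in diameter and 56 mm long, about 30 g; at the start it lies across the hopper in front of the other vial. This point is its centre; its y axis runs along the vial.
- spare_cart (a joint): Tip angle (rad) of the other cart, built like the first but empty, facing a box with its lid on; 0 = standing on its feet. To be left alone.
There are look-alikes about, which are no part of the job. What is shaped like the part that bears vial_b_centre but pink is not meant. Leave any green look-alike of the part that bears vial_a_centre alone.

How it is judged:
By the outcome, as a careful person would: the job done as asked, in the order asked, and still so for the second after the job is handed in, with the robot touching nothing.
It also fails if it takes over 50 s, if anything falls off the work surface, if the arm or the gripper's body presses on something with over 40 N, if the wrist force passes 120 N, or if a joint passes its speed limit or range.

## Working session

There is one attempt and no reset: what is moved stays moved. The work goes in short steps, Python scripts to look and compute and a shell command to move; the robot and the scene stay as the last step left them, time stands still between calls to the robot, and variables do not carry over. Pictures are saved under pics/ and viewed, about 8 in all and at most 12, crops included, and the job is handed in when it is done.

```bash
ls; mkdir -p pics
python3 - <<'E'
from cell import bot, eyes
import cv2, json
for n in ("scene","top"):
    cv2.imwrite(f"pics/{n}0.png", eyes.capture(n)[:,:,::-1])
    c=eyes.calibration(n); print(n,c)
s=bot.state(); print(s)
E
```

```text
pics
scene {'K': array([[439.51122793,   0.        , 324.68772964],
       [  0.        , 439.51122793, 229.3531502 ],
       [  0.        ,   0.        ,   1.        ]]), 'k1': 0.011797614839628809, 'extrinsics': array([[-0.14606039,  0.98923738, -0.00870464,  0.13222737],
       [ 0.73652285,  0.10286446, -0.66854543, -0.33236741],
       [-0.66045474, -0.10405917, -0.74362035,  1.37806207],
       [ 0.        ,  0.        ,  0.        ,  1.        ]])}
top {'K': array([[538.16047653,   0.        , 320.69058476],
       [  0.        , 538.16047653, 243.35684166],
       [  0.        ,   0.        ,   1.        ]]), 'k1': -0.0005286320902298784, 'extrinsics': array([[-0.00283715, -0.99998536, -0.004608  , -0.01491289],
       [-0.97613947,  0.00376996, -0.21711176,  0.55361297],
       [ 0.21712595,  0.00388207, -0.97613588,  0.89689076],
       [ 0.        ,  0.        ,  0.        ,  1.        ]])}
{'time': 0.1, 'q': array([-1.29173506e+00,  9.18009471e-02,  1.23177964e+00,  8.34421859e-06,
        1.81980604e+00, -5.66646517e-02]), 'joint_velocities': array([ 0.00036695, -0.00063995, -0.00399907, -0.00057383, -0.00194884,
       -0.00122967]), 'joint_efforts': array([ 3.37424601e-03, -4.60217178e+01, -4.19218254e+01,  1.18267099e-04,
        1.06335853e-02, -1.40013893e-05]), 'tcp_pos': array([ 0.1976168 , -0.56622665,  0.21804555]), 'tool_rot': array([-3.13980201e+00, -1.09678273e-04,  3.35727872e-01]), 'contact_force': array([-0.75186376,  0.80568353,  1.15420124]), 'ft_torque': array([-0.00748197,  0.00363285,  0.0126142 ]), 'grip_width': 1.0011263587166432}
```

View pics/scene0.png

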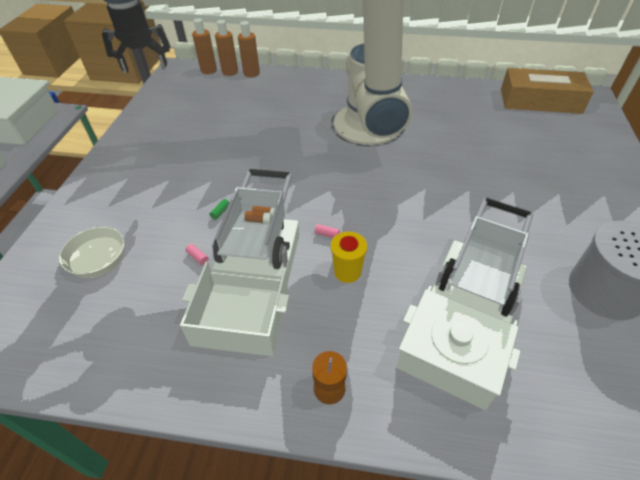

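View pics/top0.png

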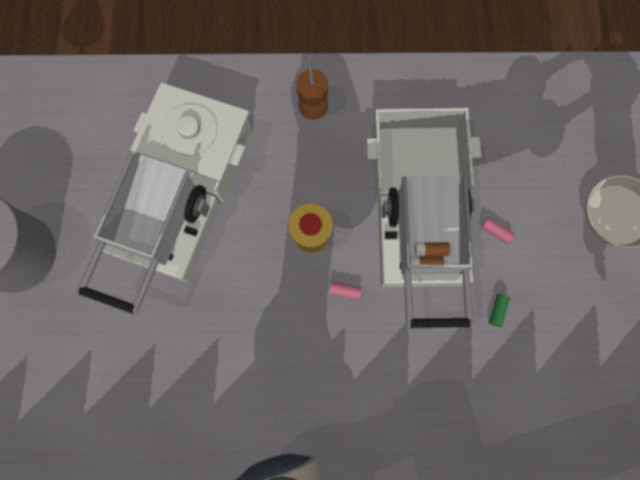

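```bash
cat > h.py <<'E'
import numpy as np, cv2
from cell import bot, eyes
def px2w(n,uv,z):
    c=eyes.calibration(n);K=c["K"];E=c["extrinsics"]
    p=cv2.undistortPoints(np.array([[uv]],float),K,np.array([c["k1"],0,0,0]))[0,0]
    d=E[:3,:3].T@np.array([p[0],p[1],1]);o=-E[:3,:3].T@E[:3,3]
    return o+d*(z-o[2])/d[2]
def w2px(n,P):
    c=eyes.calibration(n);E=c["extrinsics"]
    return cv2.projectPoints(np.array(P,float).reshape(-1,3),cv2.Rodrigues(E[:3,:3])[0],E[:3,3],c["K"],np.array([c["k1"],0,0,0.]))[0][:,0]
def crop(n,u0,v0,w,h,s,f):
    im=eyes.capture(n)[v0:v0+h,u0:u0+w,::-1]
    cv2.imwrite(f,cv2.resize(im,None,fx=s,fy=s,interpolation=cv2.INTER_CUBIC))
E
python3 - <<'E'
from h import *
import cv2
a=cv2.imread("pics/top0.png")[200:340,360:540]; b=cv2.imread("pics/scene0.png")[160:280,190:310]
a=cv2.resize(a,(540,420),interpolation=2); b=cv2.resize(b,(420,420),interpolation=2)
b=b[:,:260] if 0 else cv2.resize(b,(260,260)); b=cv2.copyMakeBorder(b,0,160,0,0,0)
cv2.imwrite("pics/c1.png",np.hstack([a,b]))
# dark bar centroid/orientation in top
im=cv2.imread("pics/top0.png"); g=cv2.cvtColor(im,6)[312:334,400:482]; 
m=(g<45).astype(np.uint8); k,l,st,ce=cv2.connectedComponentsWithStats(m); i=1+st[1:,4].argmax()
ys,xs=np.where(l==i); print(st[i],ce[i]+[400,312],np.polyfit(xs,ys,1))
for uv in [(412,323),(470,322),ce[i]+[400,312]]: print(px2w("top",uv,.12))
for uv in [(251,174),(290,176)]: print("s",px2w("scene",uv,.12))
E
```

```text
[ 12   7  57   8 410] [439.75365854 322.15853659] [-5.21754274e-03  1.03659530e+01]
[ 0.40825828 -0.16386319  0.12      ]
[ 0.40955787 -0.25737701  0.12      ]
[ 0.40946092 -0.20864141  0.12      ]
s [ 0.41710975 -0.2470338   0.12      ]
s [ 0.41150254 -0.15425444  0.12      ]
```

View pics/c1.png

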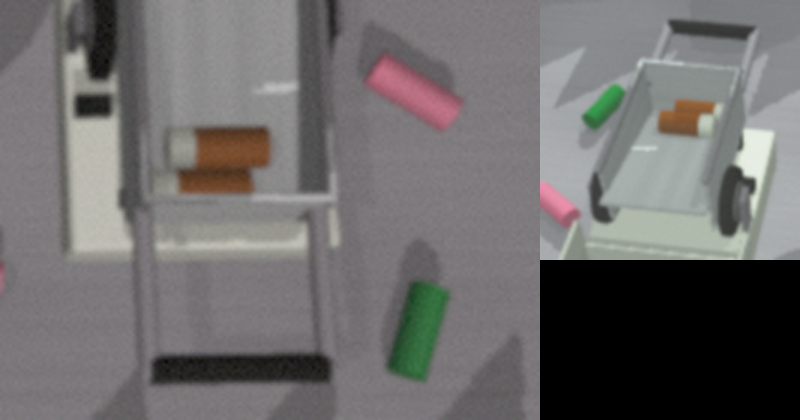

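The amber, white-capped vials are in the right-hand cart in the top view, at (432,248) and (432,260). Its handle is at (440,322). The cart at (107,300), facing the lidded box, is empty. The pink cylinders at (345,291) and (498,231) and the green one at (500,310) are decoys.

```bash
python3 -m inch '[[8.5,[1.5,2.5,0],0.12],[8.5,[1.5,2.5,0],0.12],[8.5,[1.5,2.5,0],0.12],[8.5,[1.5,2.5,0],0.12],[8.5,[1.5,2.5,0],0.12],[8.5,[1.5,2.5,0],0.12],[8.5,[1.5,2.5,0],0.12],[8.5,[1.5,2.5,0],0.12],[8.5,[1.5,2.5,0],0.12],[8.5,[1.5,2.5,0],0.12]]'
```

```text
time: 0.93
tcp_pos: [0.3481, -0.3151, 0.2186]
tool_rot: [-3.141, -0.0, 1.541]
contact_force: [-0.1, -1.0, -0.3]
grip_width: 0.996
```

```bash
python3 -m inch '[[8.5,[0.9,1.6,0],0.01],[8.5,[0.9,1.6,0],0.01],[8.5,[0.9,1.6,0],0.01],[8.5,[0.9,1.6,0],0],[8.5,[0.9,1.6,0],0],[8.5,[0.9,1.6,0],0],[8.5,[0.8,1.3,0],0],[8.5,[0,0,-1],0],[8.5,[0,0,-1],0],[8.5,[0,0,0],0]]'
python3 - <<'E'
from h import *
crop("scene",200,110,130,100,5,"pics/c2.png")
crop("top",360,220,160,120,4,"pics/c3.png")
s=bot.state();p=s["tcp_pos"];print(p)
print(w2px("scene",[p,[.41,-.206,.12]]),w2px("top",[p,[.41,-.206,.12]]))
a=cv2.imread("pics/c2.png");b=cv2.imread("pics/c3.png");h=480
cv2.imwrite("pics/c4.png",cv2.resize(np.hstack([cv2.resize(a,(520,400)),cv2.resize(b,(533,400))]),(800,304)))
E
```

```text
time: 1.77
tcp_pos: [0.4086, -0.2073, 0.1957]
tool_rot: [-3.137, -0.002, 1.566]
contact_force: [-0.5, 0.2, -0.7]
grip_width: 0.997
[ 0.40887264 -0.20791284  0.19776846]
[[264.31333291 146.62726346]
 [268.64920277 173.60067221]] [[450.44918925 318.64248127]
 [438.0977087  321.82696283]]
```

View pics/c2.png

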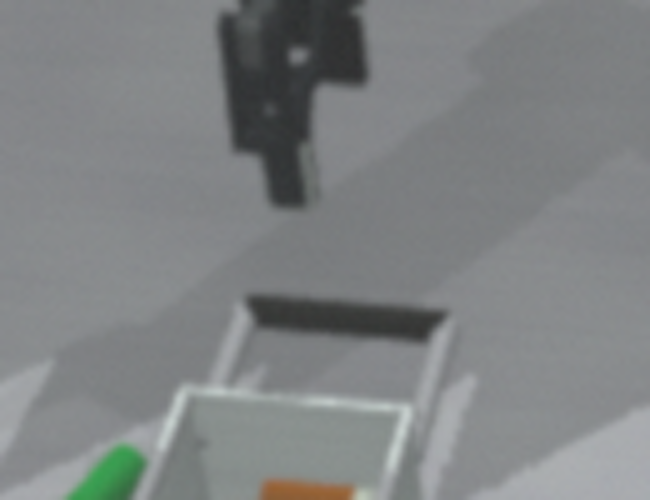

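```bash
python3 -m inch '[[8.5,[0.1,0.1,-1.3],0],[8.5,[0,0,-1.3],0],[8.5,[0,0,-1.3],0],[8.5,[0,0,-1.3],0],[8.5,[0,0,-1.2],0],[8.5,[0,0,-1.2],0],[8.5,[0,0,-1.0],0],[8.5,[0,0,0],0],[6,[0,0,0],0],[4,[0,0,0],0]]'
python3 - <<'E'
from h import *
crop("scene",200,110,130,100,6,"pics/c5.png")
s=bot.state();print(s["tcp_pos"],s["contact_force"],s["grip_width"])
E
```

```text
time: 2.7
tcp_pos: [0.411, -0.2067, 0.1137]
tool_rot: [3.141, 0.001, 1.566]
contact_force: [0.2, 0.9, 0.4]
grip_width: 0.746
[ 0.41116397 -0.20673412  0.1140305 ] [ 0.31764594 -0.40762773 -0.03419729] 0.6571127815203059
```

View pics/c5.png

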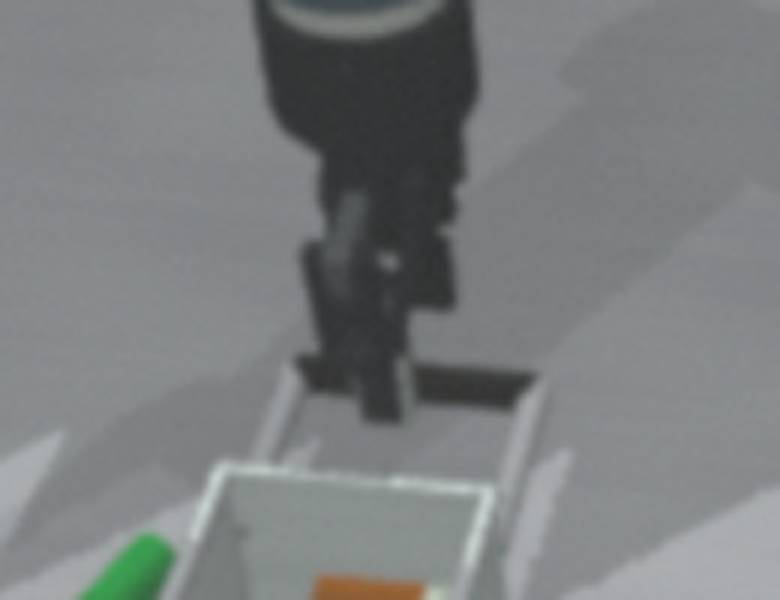

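The front finger hangs ahead of the bar, near its middle (crop (380,420), with the bar centre at (418,385)). I'll close the jaws on it.

```bash
python3 -m inch '[[3.5,[0,0,0],0],[3,[0,0,0],0],[2.5,[0,0,0],0],[2,[0,0,0],0],[1.5,[0,0,0],0],[1,[0,0,0],0],[1,[0,0,0],0],[1,[0,0,0],0],[1,[0,0,0],0],[1,[0,0,0],0]]'
python3 - <<'E'
import numpy as np
r=np.hypot(.205,.035);a0=np.arctan2(.035,.205);prev=None
for t in np.arange(0,1.01,.05):
    p=r*np.array([-np.cos(a0+t),np.sin(a0+t)])*100
    if prev is not None: print(round(t,2),(p-prev).round(2))
    prev=p
E
```

```text
time: 3.58
tcp_pos: [0.4092, -0.2066, 0.1131]
tool_rot: [-3.138, -0.0, 1.565]
contact_force: [-6.7, 0.3, 3.1]
grip_width: 0.122
0.05 [0.2  1.02]
0.1 [0.25 1.01]
0.15 [0.3 1. ]
0.2 [0.35 0.98]
0.25 [0.4  0.96]
0.3 [0.45 0.94]
0.35 [0.49 0.92]
0.4 [0.54 0.89]
0.45 [0.58 0.86]
0.5 [0.62 0.83]
0.55 [0.67 0.8 ]
0.6 [0.7  0.76]
0.65 [0.74 0.73]
0.7 [0.78 0.69]
0.75 [0.81 0.65]
0.8 [0.84 0.61]
0.85 [0.87 0.57]
0.9 [0.9  0.52]
0.95 [0.92 0.48]
1.0 [0.95 0.43]
```

Run:
```python
from h import *
crop("scene",210,130,100,75,5,"pics/c6.png"); a=cv2.imread("pics/c6.png")
crop("top",390,270,100,75,5,"pics/c7.png"); b=cv2.imread("pics/c7.png")
cv2.imwrite("pics/c8.png",cv2.resize(np.vstack([a,b]),(400,600)))
s=bot.state();print(s["tcp_pos"],s["contact_force"],s["grip_width"],s["ft_torque"])
```

```text
[ 0.40919832 -0.20656261  0.11310263] [-6.39352116  0.8070044   2.28935993] 0.1229144483752873 [0.12579088 1.1583144  0.02578732]
```

View pics/c8.png

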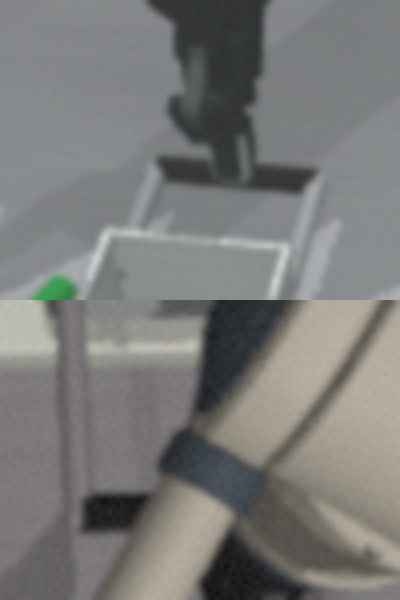

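```bash
python3 -m inch '[[0,[-0.1,0,0],0],[0,[-0.1,0,0],0],[0,[0,0,0],0],[0,[0,0,0],0],[0,[0,0,0],0],[0,[0,0,0],0],[0,[0,0,0],0],[0,[0.05,0,0.25],0],[0,[0.05,0,0.25],0],[0,[0,0,0],0]]'
```

```text
time: 4.52
tcp_pos: [0.4099, -0.2065, 0.1185]
tool_rot: [3.141, 0.0, 1.566]
contact_force: [-0.1, -0.1, -0.5]
grip_width: -0.002
```

Run:
```python
from h import *
crop("scene",225,125,80,60,10,"pics/c9.png")
s=bot.state();p=s["tcp_pos"];print(p,s["contact_force"],s["grip_width"])
print((w2px("scene",[p,p-[0,0,.011],p+[0,0,.008],[.41,-.206,.12]])-[225,125])*10)
```

```text
[ 0.4097701  -0.20647494  0.11809572] [-0.28698754 -0.04641146  0.15976752] -0.004488308672440315
[[435.59185682 491.32964601]
 [440.38325422 526.46343974]
 [432.05892745 465.42729251]
 [436.49202775 486.00672215]]
```

View pics/c9.png

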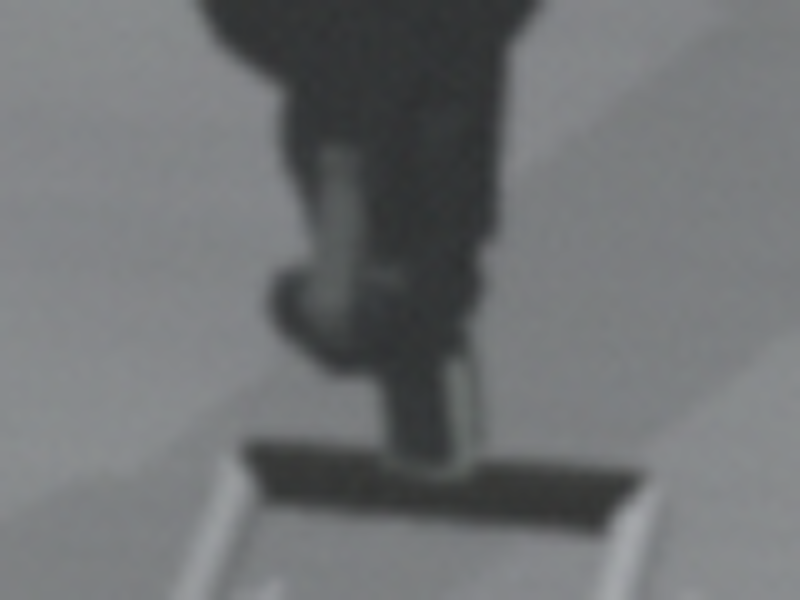

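The jaws shut above the bar: the tips appear at crop (435,470), where (440,526) was predicted. The real fingertips therefore sit about 15 mm higher than I assumed. I'll open, go 28 mm lower and grip again.

```bash
python3 -m inch '[[6,[0,0,0.3],0],[6,[0,0,0],0],[6,[0,0,0],0],[6,[0,0,0],0],[6,[0,0,0],0],[6,[0,0,-0.8],0],[6,[0,0,-0.8],0],[6,[0,0,-0.8],0],[6,[0,0,-0.7],0],[6,[0,0,0],0]]' && python3 -m inch '[[4,[0,0,0],0],[3,[0,0,0],0],[2,[0,0,0],0],[1,[0,0,0],0],[0,[0,0,0],0],[0,[0,0,0],0],[0,[0,0,0],0],[0,[0,0,0],0],[0,[0,0,0],0],[0,[0,0,0],0]]'
```

```text
time: 5.4
tcp_pos: [0.4086, -0.2059, 0.0874]
tool_rot: [-3.138, -0.002, 1.566]
contact_force: [0.3, 0.0, 0.2]
grip_width: 0.704
time: 6.23
tcp_pos: [0.409, -0.2067, 0.0908]
tool_rot: [-3.14, 0.0, 1.566]
contact_force: [-4.7, 0.6, 3.3]
grip_width: 0.164
```

```bash
python3 -m inch '[[0,[0,0,0],0],[0,[0,0,0],0],[0,[0,0,0],0],[0,[0,0,0],0],[0,[0,0,0],0],[0,[0.1,0,0.5],0],[0,[0.1,0,0.5],0],[0,[0.1,0,0.5],0],[0,[0.1,0,0.5],0],[0,[0,0,0],0]]'
```

```text
time: 7.07
tcp_pos: [0.4133, -0.2065, 0.1111]
tool_rot: [-3.14, 0.0, 1.566]
contact_force: [-7.6, -0.5, -0.9]
grip_width: 0.161
```

```bash
python3 -m inch '[[0,[0.3,0,1.0],0],[0,[0.35,0,0.98],0],[0,[0.4,0,0.96],0],[0,[0.45,0,0.94],0],[0,[0.5,0,0.92],0],[0,[0.54,0,0.89],0],[0,[0.58,0,0.86],0],[0,[0.62,0,0.83],0],[0,[0,0,0],0],[0,[0,0,0],0]]'
python3 - <<'E'
from h import *
crop("scene",170,90,180,270,2.2,"pics/d1.png")
s=bot.state();print(s["tcp_pos"],s["contact_force"],s["grip_width"])
E
```

```text
time: 7.9
tcp_pos: [0.4495, -0.2062, 0.1865]
tool_rot: [-3.138, -0.0, 1.565]
contact_force: [-15.5, 2.7, 7.7]
grip_width: 0.164
[ 0.44929015 -0.20625414  0.18623762] [-15.61672516   1.99107236   8.17595667] 0.16565873627277114
```

View pics/d1.png

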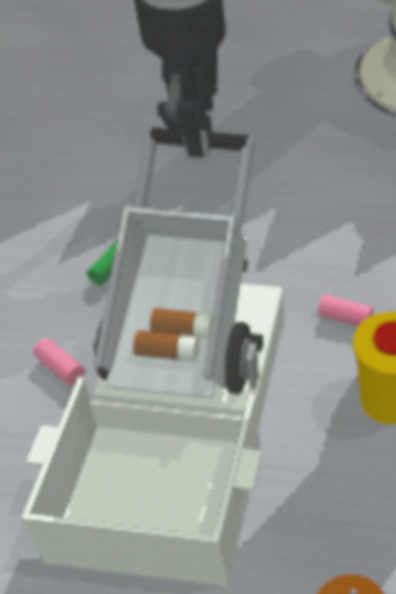

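The cart is tipped to about 0.5 and both vials are rolling forward: (175,320) and (165,345) in the crop. I'll go on to about 0.95, easing the radial push.

```bash
python3 -m inch '[[0,[0.5,0,0.86],0],[0,[0.6,0,0.82],0],[0,[0.65,0,0.78],0],[0,[0.7,0,0.74],0],[0,[0.74,0,0.7],0],[0,[0.78,0,0.66],0],[0,[0.84,0,0.58],0],[0,[0.88,0,0.52],0],[0,[0.9,0,0.48],0],[0,[0,0,0],0]]'
python3 - <<'E'
from h import *
crop("scene",170,90,180,270,2.2,"pics/d2.png")
s=bot.state();print(s["tcp_pos"],s["contact_force"],s["grip_width"])
E
```

```text
time: 8.78
tcp_pos: [0.5179, -0.2055, 0.2469]
tool_rot: [3.141, -0.001, 1.567]
contact_force: [-6.6, 2.4, 2.9]
grip_width: 0.162
[ 0.51729878 -0.2055427   0.24663689] [-5.45383746  3.7302044   3.27661651] 0.160779645563849
```

View pics/d2.png

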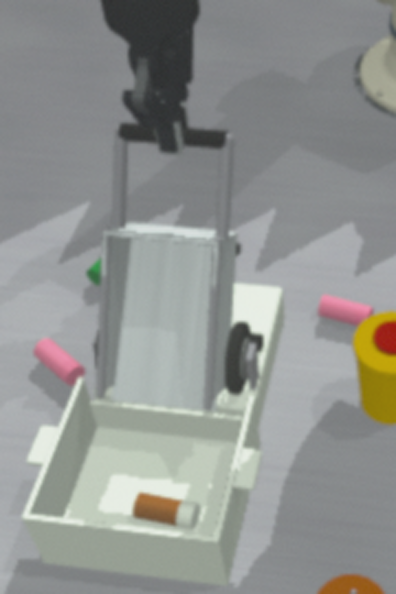

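```bash
python3 -m inch '[[0,[0,0,0],0],[0,[0,0,0],0],[0,[0,0,0],0],[0,[0,0,0],0],[0,[0,0,0],0],[0,[0,0,0],0],[0,[0,0,0],0],[0,[0,0,0],0],[0,[0,0,0],0],[0,[0,0,0],0]]'
cat >> h.py <<'E'
def amber():
    for n in ("scene","top"):
        h=cv2.cvtColor(eyes.capture(n),cv2.COLOR_RGB2HSV); m=cv2.inRange(h,(3,130,60),(18,255,255))
        k,l,st,ce=cv2.connectedComponentsWithStats(m)
        print(n,[(list(map(int,ce[i])),int(st[i,2]),int(st[i,3]),int(st[i,4])) for i in range(1,k) if st[i,4]>15 and (150<ce[i][0]<310 if n=="scene" else 350<ce[i][0]<490) and ce[i][1]>100*(n=="scene")])
E
python3 -c "
from h import *
amber()
crop('scene',170,210,130,150,3,'pics/a.png');crop('top',360,90,130,150,3,'pics/b.png')
cv2.imwrite('pics/d3.png',np.hstack([cv2.imread('pics/a.png'),cv2.imread('pics/b.png')]))"
```

```text
time: 9.67
tcp_pos: [0.5166, -0.2055, 0.2463]
tool_rot: [3.141, -0.001, 1.567]
contact_force: [-5.0, 3.3, 2.9]
grip_width: 0.161
scene [([240, 320], 19, 12, 159), ([198, 461], 345, 56, 8094)]
top [([409, 6], 17, 15, 60), ([456, 25], 23, 50, 251), ([388, 9], 7, 16, 33), ([418, 9], 11, 12, 38), ([377, 11], 7, 11, 28), ([478, 7], 10, 6, 19), ([363, 15], 8, 18, 43), ([479, 19], 8, 12, 29), ([419, 21], 11, 12, 35), ([379, 25], 9, 5, 18), ([389, 25], 7, 7, 16), ([481, 31], 10, 16, 44), ([417, 29], 12, 8, 24), ([429, 32], 8, 12, 36), ([389, 33], 24, 13, 62), ([417, 34], 14, 8, 22), ([447, 39], 10, 21, 58), ([364, 41], 7, 10, 31), ([385, 43], 17, 15, 95), ([410, 43], 14, 15, 70), ([421, 46], 6, 10, 19), ([482, 46], 6, 8, 20), ([421, 130], 19, 11, 191), ([413, 150], 21, 10, 183)]
```

View pics/d3.png

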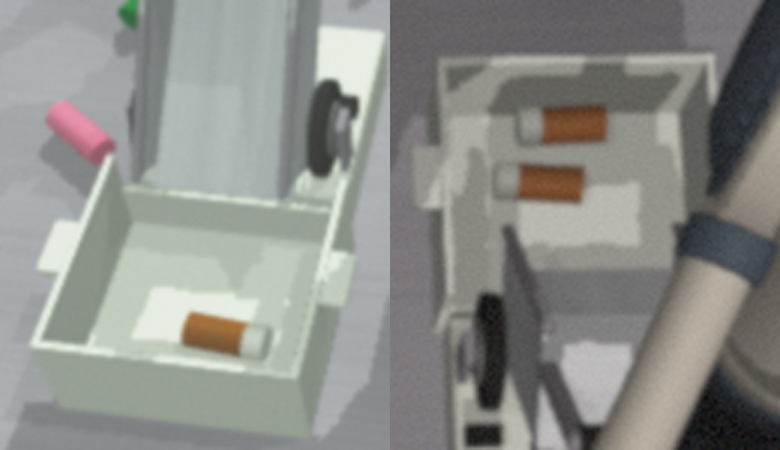

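The top view shows both vials in the box, at crop (562,124) and (540,183). Next I work out the lowering steps.

Run:
```python
import numpy as np
t=np.r_[np.linspace(.945,.445,10),np.linspace(.445,.12,10)[1:],np.linspace(.12,0,7)[1:]]+.169
p=20.8*np.c_[-np.cos(t),np.sin(t)]; print(np.diff(p,axis=0).round(2).tolist())
```

```text
[[-1.02, -0.54], [-0.99, -0.59], [-0.96, -0.65], [-0.92, -0.7], [-0.88, -0.75], [-0.84, -0.8], [-0.79, -0.84], [-0.74, -0.89], [-0.69, -0.93], [-0.42, -0.62], [-0.4, -0.64], [-0.38, -0.65], [-0.35, -0.66], [-0.33, -0.68], [-0.3, -0.69], [-0.28, -0.7], [-0.25, -0.71], [-0.23, -0.72], [-0.11, -0.4], [-0.11, -0.4], [-0.1, -0.4], [-0.09, -0.41], [-0.08, -0.41], [-0.07, -0.41]]
```

```bash
python3 -m inch '[[0,[-1.02,0,-0.54],0],[0,[-0.99,0,-0.59],0],[0,[-0.96,0,-0.65],0],[0,[-0.92,0,-0.7],0],[0,[-0.88,0,-0.75],0],[0,[-0.84,0,-0.8],0],[0,[-0.79,0,-0.84],0],[0,[-0.74,0,-0.89],0],[0,[-0.69,0,-0.93],0],[0,[0,0,0],0]]' && python3 -m inch '[[0,[-0.42,0,-0.62],0],[0,[-0.4,0,-0.64],0],[0,[-0.38,0,-0.65],0],[0,[-0.35,0,-0.66],0],[0,[-0.33,0,-0.68],0],[0,[-0.3,0,-0.69],0],[0,[-0.28,0,-0.7],0],[0,[-0.25,0,-0.71],0],[0,[-0.23,0,-0.72],0],[0,[0,0,0],0]]'
```

```text
time: 10.7
tcp_pos: [0.4389, -0.2064, 0.1778]
tool_rot: [3.139, 0.0, 1.566]
contact_force: [2.3, 0.5, -1.9]
grip_width: 0.159
time: 11.53
tcp_pos: [0.4118, -0.2066, 0.1171]
tool_rot: [3.135, 0.001, 1.567]
contact_force: [13.6, -0.8, -3.8]
grip_width: 0.158
```

```bash
python3 -m inch '[[0,[0.1,0,-0.3],0],[0,[0.1,0,-0.3],0],[0,[0,0,-0.3],0],[0,[0,0,-0.3],0],[0,[0,0,-0.3],0],[0,[0,0,-0.3],0],[0,[0,0,-0.2],0],[0,[0,0,-0.2],0],[0,[0,0,0],0],[0,[0,0,0],0]]'
```

```text
time: 12.37
tcp_pos: [0.4093, -0.2069, 0.1025]
tool_rot: [-3.14, 0.002, 1.565]
contact_force: [-22.3, 8.8, 36.9]
grip_width: 0.16
```

The upward force is 37 N, so the feet are already down: the bar slid about 1 cm in the pads. I'll take the pressure off.

```bash
python3 -m inch '[[0,[-0.1,0,0.3],0],[0,[-0.1,0,0.2],0],[0,[-0.05,0,0.1],0],[0,[0,0,0],0],[0,[0,0,0],0],[0,[0,0,0],0],[0,[0,0,0],0],[0,[0,0,0],0],[0,[0,0,0],0],[0,[0,0,0],0]]'
```

```text
time: 13.2
tcp_pos: [0.4091, -0.2068, 0.1028]
tool_rot: [3.141, 0.001, 1.566]
contact_force: [-1.8, 1.7, 9.0]
grip_width: 0.158
```

```bash
python3 -m inch '[[0,[0,0,0.1],0],[0,[0,0,0.05],0],[0,[0,0,0],0],[0,[0,0,0],0],[0,[0,0,0],0],[0,[0,0,0],0],[0,[0,0,0],0],[0,[0,0,0],0],[0,[0,0,0],0],[0,[0,0,0],0]]'
cat >> h.py <<'E'
def shift(n,u0,v0,w,h):
    a=cv2.imread(f"pics/{n}0.png",0)[v0:v0+h,u0:u0+w].astype(np.float32);b=cv2.cvtColor(eyes.capture(n),cv2.COLOR_RGB2GRAY)[v0:v0+h,u0:u0+w].astype(np.float32)
    print(n,cv2.phaseCorrelate(a,b),abs(a-b).mean())
E
python3 -c "
from h import *
shift('scene',228,180,58,26);shift('scene',215,225,65,40);shift('scene',420,190,120,130)
amber()"|cut -c1-150
```

```text
time: 14.03
tcp_pos: [0.409, -0.2067, 0.103]
tool_rot: [3.141, 0.0, 1.566]
contact_force: [5.0, -3.4, -1.3]
grip_width: 0.156
scene ((0.13222116384096338, 0.560919445028599), 0.7892883615729249) 5.9675064
scene ((0.007009500737993335, -0.02487574470822551), 0.8778771989875369) 3.1253846
scene ((-0.05151121106613488, 0.47359645965654806), 0.9073186675413155) 2.924487
scene [([240, 320], 19, 12, 161), ([158, 461], 408, 56, 10624)]
top [([379, 5], 9, 8, 27), ([454, 7], 22, 17, 77), ([418, 9], 11, 14, 50), ([383, 23], 20, 32, 148), ([409, 16], 5, 8, 18), ([452, 22], 19, 15, 64), (
```

The cart is back at its starting image position: it shifts no more than the spare cart does, under 0.6 px, and force is near zero. Now I release and retreat straight up.

```bash
python3 -m inch '[[1.6,[0,0,0],0],[2,[0,0,0],0],[2.5,[0,0,0],0],[3,[0,0,0],0],[4,[0,0,0],0],[5,[0,0,0],0],[6,[0,0,0],0],[6,[0,0,0],0],[6,[0,0,0],0],[6,[0,0,0],0]]' && python3 -m inch '[[6,[0,0,0.6],0],[6,[0,0,1],0],[6,[0,0,1.5],0],[6,[0,0,1.5],0],[6,[0,0,1.5],0],[6,[0,0,2],0],[6,[0,0,2],0],[6,[-0.5,0,2],0],[6,[-0.5,0,1],0],[6,[0,0,0],0]]'
python3 - <<'E'
from h import *
shift('scene',228,180,58,26);shift('scene',245,165,50,20)
crop("scene",0,0,640,480,1.2,"pics/e.png")
s=bot.state();print(s["tcp_pos"],s["contact_force"])
E
```

```text
time: 15.12
tcp_pos: [0.4088, -0.2065, 0.1032]
tool_rot: [-3.142, -0.0, 1.566]
contact_force: [-1.1, -0.1, -0.1]
grip_width: 0.697
time: 15.95
tcp_pos: [0.3991, -0.2071, 0.2381]
tool_rot: [3.137, 0.003, 1.565]
contact_force: [0.9, -0.2, 0.3]
grip_width: 0.7
scene ((0.17247706473924396, 0.39825399823980767), 0.7866137737109338) 5.7314324
scene ((-0.04328527040768648, 0.02551559245668855), 1.034037407398224) 4.334
[ 0.39865229 -0.20639345  0.23324467] [ 0.36375481 -0.57778425 -0.31867129]
```

View pics/e.png

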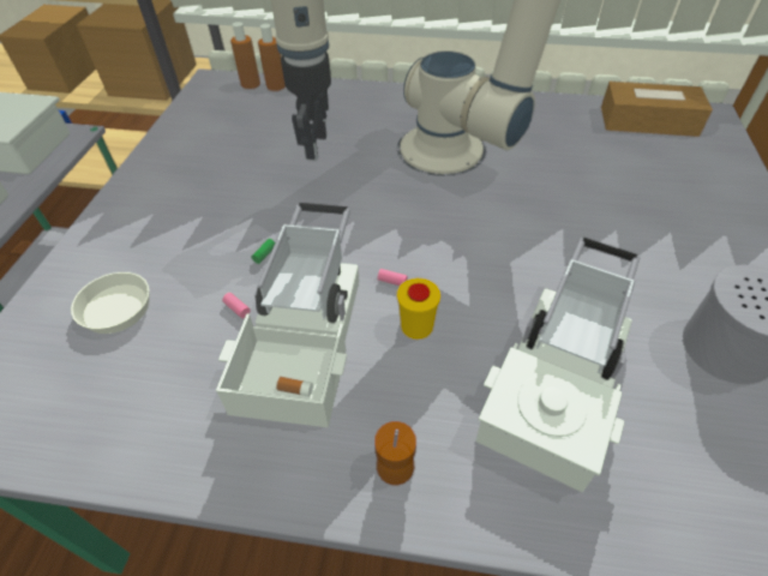

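The loaded cart is back on its feet with its hopper empty (handle at (323,208)), and a vial shows in the box at (293,386). The second vial is behind the far wall in this view. The spare cart hasn't moved, and the gripper is clear.

Run:
```python
from h import *
amber()
print(bot.hand_in())
```

```text
scene [([240, 320], 19, 12, 161), ([158, 461], 407, 56, 10617)]
top [([363, 11], 9, 22, 62), ([378, 7], 13, 16, 65), ([406, 3], 9, 8, 28), ([420, 25], 31, 49, 344), ([454, 25], 32, 51, 459), ([478, 6], 11, 14, 43), ([430, 7], 12, 9, 24), ([387, 25], 27, 25, 136), ([480, 25], 10, 18, 48), ([365, 27], 9, 11, 31), ([385, 35], 16, 11, 39), ([364, 41], 10, 19, 56), ([480, 39], 6, 12, 26), ([395, 43], 12, 13, 38), ([409, 43], 13, 10, 37), ([384, 45], 16, 11, 55), ([483, 45], 9, 11, 31), ([421, 131], 19, 11, 189), ([413, 150], 21, 11, 188)]
the job is handed in; nothing more can be done
None
```

The job is done and handed in at about 16 s. I gripped the loaded cart's handle and tipped it to about 0.95 rad, so both vials rolled into the open soak box. I then lowered it back onto its feet, let go and moved the gripper clear.

**Last checks:**
- **Vials:** the final top view finds both in the box, at (421,131) and (413,150). The scene camera sees only one of them; the other is hidden by the box's far wall.
- **Loaded cart:** its image is within 0.5 px of where it started, so it is standing on its feet.
- **Spare cart and look-alikes:** none of them was touched. The spare cart showed the same small image shift, 0.5 px, before release.
- **Gripper:** contact force after letting go was about 0 N.

**What went wrong along the way:**
- **First grasp:** the jaws closed above the bar because the fingertips sat about 15 mm higher than I had assumed. I went about 3 cm lower and gripped again.
- **Lowering:** the bar had slid about 1 cm in the pads, so I briefly pressed the cart onto its feet. The tool read 37 N upward (about 44 N in total with the sideways part) before I eased off and released. That push went through the finger pads, but it is close to the 40 N limit set for the arm and the gripper's body. The wrist force stayed far below 120 N in the readings I took.

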